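Build up the spindle of the edge burnisher

TASK

Thread the three loose steel parts onto the leaning spindle of the grey edge burnisher in this order: first the plain spacer tube, then the wide flat washer, and last the flanged bushing. Each must be slid fully home, flat against the shoulder or the part below it, and let go. Leave the steel pattern weight, the thread bobbin and the tailor's chalk where they lie.

Things in the scene. Friction and masses are not known exactly. Their poses are not given: they have to be found in the camera images.
- spindle: Fixed bare steel spindle, 12 mm thick, 60 mm long, the last 10 mm tapering to a 5 mm tip. Origin: on its axis at the shoulder (flat collar 44 mm across) where the first part seats, 125 mm above the table. +z runs along the spindle from shoulder to free tip, leaning 30 degrees from vertical, roughly towards the robot; y is level.
- burnisher: The grey edge burnisher that carries the spindle: fixed base plate 150 x 110 mm, 12 mm thick, and a leaning round motor housing 67 mm across below the spindle's shoulder. Origin: centre of the plate's underside. Its place and yaw vary; the spindle leans towards its -x.
- spacer_mid (a point): Plain steel spacer tube, outside diameter 34 mm, bore 16 mm, 22 mm tall, about 60 g, standing on end on the table. The point is at its centre, 11 mm above its underside; z is the axis of the bore.
- washer_mid (a point): Wide flat steel washer, outside diameter 50 mm, bore 16 mm, 8 mm thick, about 60 g, lying flat on the table. The point is at its centre, 4 mm above its underside; z is the axis of the bore.
- bushing_mid (a point): Flanged steel bushing, 22 mm tall, bore 16 mm, about 60 g: flange 42 mm across and 6 mm thick at the bottom, above it a round body 30 mm across and 16 mm tall. Stands flange down on the table; may be threaded either way round. The point is at its centre, 11 mm above its underside; z: bore axis, flange to body. The three loose parts swap places.
- spacer: The spacer as a body; origin at the centre of its underside.
- washer: The washer as a body; origin at the centre of its underside.
- bushing: The bushing as a body; origin at the centre of its underside (flange face).
- weight_mid (a point): Bystander: round turned steel pattern weight, 50 mm across, 24 mm tall, with a small blind dimple, much heavier than the washer. Point at its centre.
- bobbin_mid (a point): Bystander: small metal bobbin wound with pale thread, 25 mm across, 12 mm tall. Point at its centre.
- chalk_mid (a point): Bystander: flat blue block of tailor's chalk, 40 x 49 x 8 mm. Point at its centre.
Not all that is in view belongs to the job. Of the things like the washer, leave any that is turquoise; of the rest the smaller one is meant.

How it is judged:
By the outcome, as a careful person would: the job done as asked, in the order asked, and still so for the second after the job is handed in, with the robot touching nothing.
It also fails if it takes over 72 s, if anything falls off the work surface, if the arm or the gripper's body presses on something with over 40 N, if the wrist force passes 120 N, or if a joint passes its speed limit or range.

ROBOT

A 6-joint arm with a two-finger parallel gripper is mounted at the origin on the work surface; the furniture and walls round the work are solid. World frame = base frame: x ahead of the robot, y to its left, z up, the work surface at z = 0. Lengths are in m, angles in rad, forces in N, time in s.
With the tool pointing down it reaches from about 0.35 to 0.975 m from the base axis. Payload 4.9 kg.
Tool frame: the origin (TCP) lies on the mounting face of the last link; the fingertips stand 173 mm ahead of it and the grasp point (between the pads) lies ctrl.pinch_z ahead of it (ctrl.pinch_z is the distance from the TCP to the grasp point, in m); z points along the fingers, y is the line along which they close (so a half turn about z gives the same grasp; the last joint's range is limited). The gripper opens to 85 mm and grips with 20 to 120 N. Pads are 22 mm wide; open, the fingers measure 114 mm over their backs; the gripper's body (76 mm by 85 mm) begins 54 mm behind the grasp point. The pads swing forward as they close: fully open they stand 13 mm farther back than shut.
Start: joints at [1.105, 0.053, 1.613, -0, 1.476, -0.119], TCP at [0.212, 0.588, 0.405] pointing down, gripper open.
Joint ranges: [-3.01, 3.01], [-1.01, 2.22], [0.06, 2.58], [-1.02, 4.17], [0.09, 2.62], [-3.14, 3.14]. Speed limits (rad/s): [2.57, 2.57, 3.14, 3.14, 3.14, 3.14].

INTERFACE

Orientations are given as a rotation vector (axis times angle).
In Python, from station import telemetry, eyes, ctrl gives the robot as it stands.
- The arm moves only by the tool apply_moves, never from a script. Its argument "plan" is a list of rows, each a list of 5 numbers: the finger opening in m, from 0 to 0.0854, then the shift along the tool's x, y, z in m, then the turn about the tool's z in rad. In form: [[jaw, x, y, z, roll], ...]. A call has 1 to 12 rows; each row is the pose to reach, as a shift and turn from the pose commanded when the call began, along the tool's axes at that moment; what a row does not reach only later rows make up. A row lasts 1/12 s, in which the tool goes at most 41.7 mm and 7.16 degrees, less where a joint would pass 70% of its speed; a pose out of reach is approached as far as the arm can. A call with a gripper value outside its range is refused whole. The fingers move at their own pace and stop on an object; "newtons" is the grip in N (left out, the last holds). Time passes only in rows, so rows that repeat a pose let the fingers close. It gives the time, the measured TCP pose, the force, the opening and the grip force at its end, in the units of the state.
- telemetry.get_obs(): the state, without advancing time (a new reading comes with each control period).
- eyes.get_image(name): name is "scene" or "top" or "wrist"; returns a dict with "img" (420x560x3 uint8, blue, green, red), "range_z" (420x560 float32, m along the optical axis (not along the pixel's ray), 0 where there is no reading), "K" (3x3 intrinsics, pixels), "pose" (4x4, takes a point from camera to world coordinates); the wrist camera has in their place "hand_eye" (4x4, takes a point from camera to tool coordinates, whose origin is the TCP and whose axes are the flange's). Camera axes: x right, y down, z forward; pixel columns grow to the right and rows downward; lengths in m; the calibration is good to about 2 mm. The wrist camera is an equidistant fisheye: a pixel r from the principal point sees the ray r / f radians off the axis. A picture is of the moment at which its call begins: read the wrist's pose just before it.
- ctrl.finish_job(): hands the job in; it is judged then, once.
Trained networks look in a picture, given as the dict that the camera call returned (one of the last four; its "shot" number tells which), for a name from the list of things; names that differ only in an ending like _2 or _b are one class to them, and where a whole thing is asked for, a point or a joint stands for the part that bears it (a point fixed in the world has none). Each returns a list of dicts, best first, with "confidence" (0 to 1); they miss things now and then, are a little off and sometimes report something else, mostly with a low value. They report only what shows in the picture. A call takes as long as a camera call. They do not tell look-alikes from the thing itself.
- eyes.search_frame(thing, picture): "box" ([left, top, right, bottom] in pixels, round what is visible of it).
- eyes.outline_of(thing, picture): "region" (420x560 bool, what is visible of it) and "box" ([left, top, right, bottom] in pixels, round what is visible of it).
- eyes.tip_of(thing, picture): "point" ([column, row] in pixels: a listed point, or the origin of a listed thing).
The state is a dict: "t": time; "q": joint angles; "dq": joint speeds; "effort": joint torques, N m; "tool_pos": TCP position; "tool_rot": TCP orientation; "contact_force": force on the tool from outside, world axes, zero at the start; "wrist_torque": the same for the moment, N m; "opening": finger opening in m; "grip_force": force on a finger pad.
Only numpy, scipy, OpenCV 4.12 (cv2) and the standard library are available. Lean on these libraries where they do the work, as an engineer would, in place of code of your own. Each camera call takes 0.05 s, during which the arm holds its last target. There are 200 camera calls.

## Working session

There is one attempt and no reset: what is moved stays moved. The work goes in short steps, Python scripts to look and compute and a tool call to move; the robot and the scene stay as the last step left them, time stands still between calls to the robot, and variables do not carry over. Pictures are saved under pics/ and viewed, at most 13 in all, crops included, and the job is handed in when it is done.

Besides the shell and the picture viewer there is one more tool, called after ">>>" as name(argument=value, ...) on one line, values as JSON. apply_moves: Moves the arm, as the interface text tells. Its arguments: {"type":"object","properties":{"plan":{"type":"array","items":{"type":"array","items":{"type":"number"}}},"newtons":{"type":"number"}},"required":["plan"]}

```bash
mkdir -p pics; cat > h.py <<'E'
import numpy as np, cv2
from scipy.spatial.transform import Rotation as R
from station import telemetry, eyes, ctrl
def w3(d,u,v,z=None):
    """pixel->world; z = known world height (else use range)"""
    K,P=d["K"],d["pose"]
    r=np.array([(u-K[0,2])/K[0,0],(v-K[1,2])/K[1,1],1.])
    rw=P[:3,:3]@r
    if z is None:
        u,v=int(round(u)),int(round(v)); s=d["range_z"][v,u]
    else: s=(z-P[2,3])/rw[2]
    return P[:3,3]+s*rw
def cloud(d,mask=None):
    K,P=d["K"],d["pose"]; Z=d["range_z"]
    m=(Z>0) if mask is None else (Z>0)&mask
    v,u=np.nonzero(m); z=Z[m]
    c=np.c_[(u-K[0,2])/K[0,0]*z,(v-K[1,2])/K[1,1]*z,z]
    return c@P[:3,:3].T+P[:3,3]
def tool():
    o=telemetry.get_obs(); return np.array(o["tool_pos"]),R.from_rotvec(o["tool_rot"]).as_matrix(),o
E
cat > a.py <<'E'
from h import *
np.set_printoptions(precision=4,suppress=True)
p,Rm,o=tool(); print(o["t"],p,Rm,ctrl.pinch_z,o["opening"])
for n in("top","scene"):
    d=eyes.get_image(n); cv2.imwrite(f"pics/{n}0.png",d["img"]); print(n,d["pose"][:3,3],d["pose"][:3,2])
    for th in("spindle","spacer_mid","washer_mid","bushing_mid","weight_mid","bobbin_mid","chalk_mid","burnisher"):
        print(n,th,[(round(x["confidence"],2),np.round(x["point"]).astype(int).tolist(),w3(d,*x["point"]).round(4).tolist()) for x in eyes.tip_of(th,d)[:3]])
E
python3 a.py
```

```text
0.0 [0.2123 0.5876 0.4034] [[-0.9405  0.3399 -0.0009]
 [ 0.3399  0.9405 -0.0019]
 [ 0.0002 -0.0021 -1.    ]] 0.1547 0.08549780461072728
top [ 0.4468 -0.0114  1.0791] [ 0.0972  0.0041 -0.9953]
top spindle [(0.78, [192, 199], [0.5612, 0.1956, 0.1268])]
top spacer_mid [(0.48, [337, 187], [0.601, -0.1651, 0.0019])]
top washer_mid [(0.84, [420, 249], [0.4324, -0.3784, -0.0011]), (0.83, [380, 247], [0.4402, -0.2714, 0.0059]), (0.55, [381, 285], [0.3434, -0.2687, 0.0117])]
top bushing_mid [(0.7, [206, 197], [0.5645, 0.1634, 0.1219]), (0.67, [287, 248], [0.4412, -0.0298, -0.0019])]
top weight_mid [(0.65, [158, 273], [0.3824, 0.3056, 0.0201])]
top bobbin_mid [(0.48, [289, 152], [0.6963, -0.0396, 0.0129]), (0.16, [159, 273], [0.3822, 0.3019, 0.0247])]
top chalk_mid [(0.85, [390, 154], [0.6886, -0.3094, 0.0058]), (0.53, [285, 247], [0.4448, -0.0243, -0.0013])]
top burnisher [(0.84, [203, 196], [0.5667, 0.168, 0.1281])]
scene [-0.1682 -0.4692  1.0161] [ 0.5723  0.3678 -0.733 ]
scene spindle [(0.59, [212, 170], [0.5422, 0.1805, 0.1509])]
scene spacer_mid [(0.65, [339, 247], [0.5846, -0.1603, 0.0243])]
scene washer_mid [(0.55, [349, 317], [0.4292, -0.2669, 0.0095]), (0.55, [394, 340], [0.4328, -0.3732, -0.0017]), (0.54, [327, 349], [0.3381, -0.2591, 0.0002])]
scene bushing_mid [(0.8, [261, 266], [0.4383, -0.0252, 0.0212])]
scene weight_mid []
scene bobbin_mid [(0.45, [321, 202], [0.7047, -0.044, 0.0153])]
scene chalk_mid [(0.55, [416, 252], [0.6813, -0.3239, 0.0094])]
scene burnisher [(0.71, [228, 197], [0.5735, 0.166, 0.0371])]
```

```bash
python3 - <<'E'
import cv2
a=cv2.imread("pics/top0.png"); b=cv2.imread("pics/scene0.png")
cv2.imwrite("pics/top0b.png",cv2.resize(a[90:330,120:460],None,fx=2.3,fy=2.3,interpolation=3))
cv2.imwrite("pics/scene0b.png",cv2.resize(b[120:400,150:470],None,fx=2.1,fy=2.1,interpolation=3))
E
```

```text
(no output)
```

View pics/top0b.png

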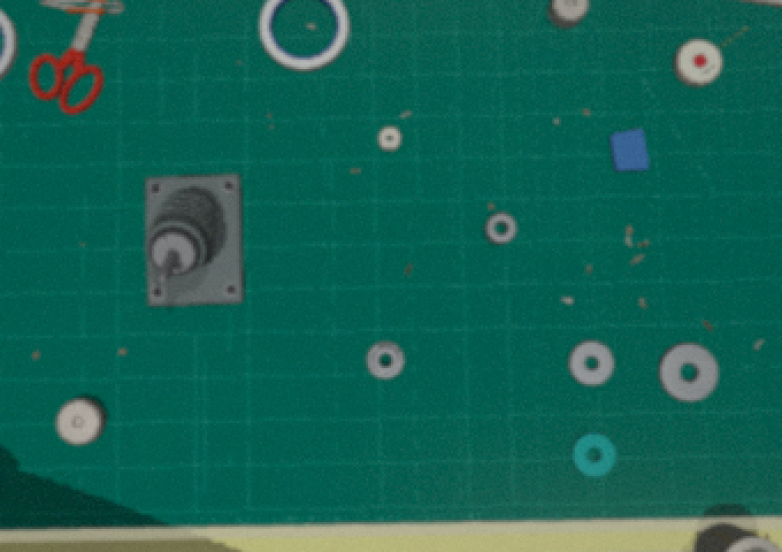

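View pics/scene0b.png

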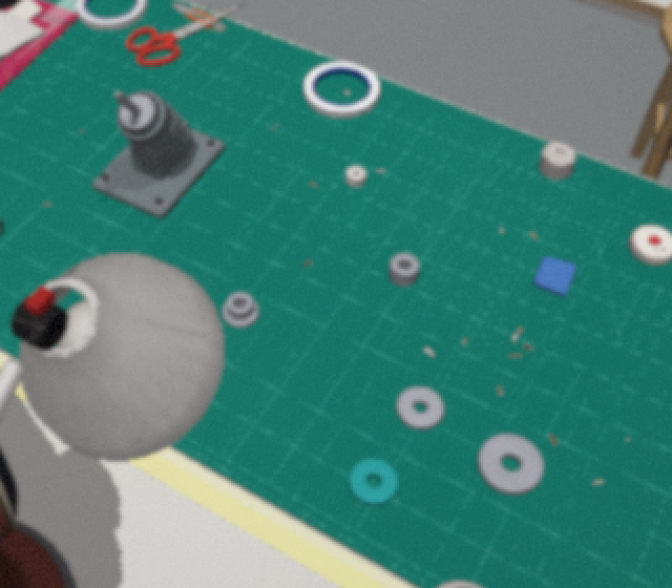

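```bash
cat > b.py <<'E'
from h import *
np.set_printoptions(precision=4,suppress=True)
D={n:eyes.get_image(n) for n in("top","scene")}
for n,d in D.items():
    for th,zt in(("spacer",.022),("washer",.008),("bushing",.006)):
        for x in eyes.outline_of(th,d)[:3]:
            m=x["region"].astype(np.uint8); c,_=cv2.findContours(m,0,1); c=max(c,key=cv2.contourArea)
            (u,v),ax,_=cv2.fitEllipse(c) if len(c)>5 else ((0,0),0,0)
            P=cloud(d,m>0); 
            rr=np.array([w3(d,*q[0],z=zt) for q in c])[:,:2]
            (cx,cy),r=cv2.minEnclosingCircle(rr.astype(np.float32))
            print(n,th,round(x["confidence"],2),(round(u),round(v)),"ell@top",w3(d,u,v,z=zt)[:2],"circ",round(cx,4),round(cy,4),round(r,4),"area-d",round(2*(cv2.contourArea(rr.astype(np.float32))/np.pi)**.5,4),"medz",np.percentile(P[:,2],[50,90]))
    P=cloud(d); near=(abs(P[:,0]-.57)<.13)&(abs(P[:,1]-.17)<.11); Q=P[near]
    print(n,"tablez",np.median(P[(abs(P[:,2])<.02)][:,2]))
    pl=Q[(Q[:,2]>.007)&(Q[:,2]<.018)]
    print("plate",cv2.minAreaRect(pl[:,:2].astype(np.float32)*1000),len(pl))
    s=Q[Q[:,2]>.128]; print("spin",s[np.argsort(s[:,2])][::max(1,len(s)//25)])
E
python3 b.py
```

```text
top spacer 0.57 (337, 189) ell@top [ 0.5932 -0.1628] circ 0.5929 -0.1634 0.0181 area-d 0.0321 medz [0.0206 0.0234]
top washer 0.91 (419, 252) ell@top [ 0.4254 -0.3735] circ 0.4244 -0.3729 0.0329 area-d 0.0611 medz [0.01   0.0124]
top washer 0.65 (287, 246) ell@top [ 0.4458 -0.0299] circ 0.4458 -0.0299 0.0205 area-d 0.0388 medz [0.0077 0.0227]
top washer 0.49 (377, 248) ell@top [ 0.4386 -0.2639] circ 0.4382 -0.2638 0.027 area-d 0.0507 medz [0.0067 0.0096]
top bushing 0.54 (287, 246) ell@top [ 0.4454 -0.0289] circ 0.4454 -0.029 0.0217 area-d 0.04 medz [0.0063 0.0223]
top tablez -0.0009618324890967589
plate ((587.6582641601562, 187.4864501953125), (150.09364318847656, 109.34307861328125), 0.41736486554145813) 1336
spin [[0.591  0.1855 0.128 ]
 [0.5672 0.1854 0.1283]
 [0.565  0.1948 0.1285]
 [0.5837 0.183  0.1288]
 [0.5623 0.1805 0.129 ]
 [0.5763 0.1687 0.1294]
 [0.5885 0.1899 0.1296]
 [0.5792 0.204  0.1298]
 [0.5738 0.1685 0.1301]
 [0.5696 0.1991 0.1304]
 [0.5787 0.1825 0.1308]
 [0.5694 0.1919 0.131 ]
 [0.5691 0.1777 0.1315]
 [0.5549 0.1823 0.1317]
 [0.5714 0.1799 0.1319]
 [0.5691 0.186
[... 1147 characters left out ...]
pin [[0.5757 0.1691 0.128 ]
 [0.5903 0.1955 0.1284]
 [0.5622 0.1686 0.1286]
 [0.5668 0.175  0.1288]
 [0.576  0.2104 0.129 ]
 [0.5696 0.2055 0.1293]
 [0.5545 0.1721 0.1296]
 [0.586  0.1985 0.1302]
 [0.591  0.1894 0.1306]
 [0.5667 0.1841 0.1314]
 [0.5683 0.1946 0.132 ]
 [0.5703 0.1835 0.1323]
 [0.5575 0.1678 0.1327]
 [0.5736 0.1764 0.133 ]
 [0.5736 0.1826 0.1335]
 [0.5728 0.1977 0.1339]
 [0.5543 0.1839 0.1343]
 [0.547  0.1878 0.1349]
 [0.57   0.189  0.1367]
 [0.5729 0.1815 0.138 ]
 [0.5418 0.1891 0.1417]
 [0.5381 0.1886 0.1483]
 [0.5429 0.182  0.1543]
 [0.5379 0.184  0.1573]
 [0.5366 0.1856 0.1608]
 [0.5336 0.1856 0.1665]
 [0.5291 0.188  0.1689]
 [0.5268 0.1886 0.1736]
 [0.5287 0.1833 0.1779]]
```

```bash
python3 - <<'E'
from h import *
np.set_printoptions(precision=3,suppress=True)
d=eyes.get_image("scene")
for u,v in((207,287),(175,270),(240,310),(207,240),(160,275)): print(u,v,w3(d,u,v))
P=cloud(d); P=P[(P[:,2]>.06)]
H={}
for p in P: H.setdefault(tuple(np.floor(p[:2]*10).astype(int)),[]).append(p[2])
print({k:(len(v),round(max(v),2)) for k,v in sorted(H.items()) if len(v)>8})
d=eyes.get_image("top");P=cloud(d); P=P[(P[:,2]>.06)]
H={}
for p in P: H.setdefault(tuple(np.floor(p[:2]*10).astype(int)),[]).append(p[2])
print({k:(len(v),round(max(v),2)) for k,v in sorted(H.items()) if len(v)>8})
w=eyes.get_image("wrist");print(w["hand_eye"],w["K"])
c=d["img"][225:310,350:450]; cv2.imwrite("pics/cand.png",cv2.resize(c,None,fx=7,fy=7,interpolation=3))
E
```

```text
207 287 [ 0.068 -0.219  0.535]
175 270 [ 0.046 -0.2    0.579]
240 310 [ 0.085 -0.249  0.489]
207 240 [ 0.449  0.148 -0.002]
160 275 [ 0.035 -0.189  0.576]
{(np.int64(-2), np.int64(-2)): (27, np.float64(0.5)), (np.int64(-2), np.int64(-1)): (175, np.float64(0.28)), (np.int64(-2), np.int64(0)): (1053, np.float64(0.3)), (np.int64(-1), np.int64(-2)): (1319, np.float64(0.55)), (np.int64(-1), np.int64(-1)): (4691, np.float64(0.33)), (np.int64(-1), np.int64(0)): (2627, np.float64(0.33)), (np.int64(0), np.int64(-3)): (4229, np.float64(0.58)), (np.int64(0), np.int64(-2)): (1937, np.float64(0.59)), (np.int64(0), np.int64(-1)): (3709, np.float64(0.33)), (np.int64(0), np.int64(0)): (865, np.float64(0.33)), (np.int64(1), np.int64(-3)): (1189, np.float64(0.54)), (np.int64(1), np.int64(-2)): (497, np.float64(0.54)), (np.int64(2), np.int64(-5)): (361, np.float64(0.11)), (np.int64(2), np.int64(-4)): (377, np.float64(0.12)), (np.int64(5), np.int64(1)): (624, np.float64(0.18)), (np.int64(5), np.int64(2)): (55, np.float64(0.14)), (np.int64(6), np.int64(1)): (40, np.float64(0.1)), (np.int64(18), np.int64(
[... 768 characters left out ...]
np.float64(0.09)), (np.int64(1), np.int64(5)): (47, np.float64(0.3)), (np.int64(2), np.int64(-5)): (327, np.float64(0.11)), (np.int64(2), np.int64(-4)): (387, np.float64(0.11)), (np.int64(2), np.int64(5)): (34, np.float64(0.29)), (np.int64(5), np.int64(1)): (537, np.float64(0.18)), (np.int64(5), np.int64(2)): (118, np.float64(0.13)), (np.int64(6), np.int64(1)): (151, np.float64(0.12)), (np.int64(6), np.int64(2)): (24, np.float64(0.11)), (np.int64(7), np.int64(-8)): (48, np.float64(0.07))}
[[ 0.    -0.962 -0.275  0.07 ]
 [ 1.    -0.     0.001  0.002]
 [-0.001 -0.275  0.962  0.03 ]
 [ 0.     0.     0.     1.   ]] [[325.192   0.    276.73 ]
 [  0.    325.192 214.662]
 [  0.      0.      1.   ]]
```

View pics/cand.png

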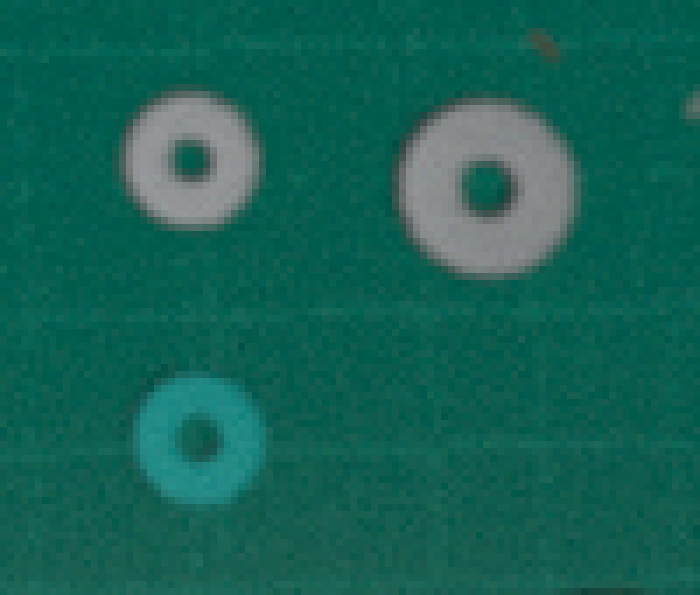

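View pics/scene0.png

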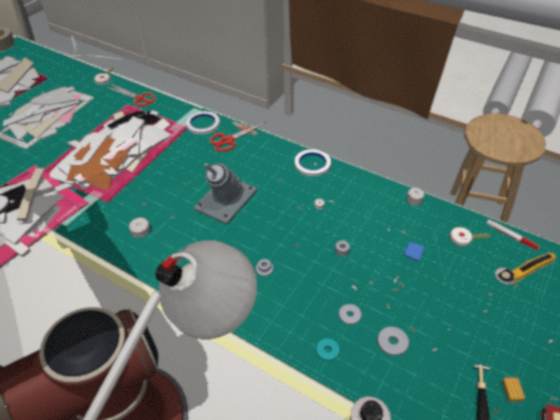

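>>> apply_moves(plan=[[0.085, -0.034, -0.023, -0.002, -0.1], [0.085, -0.068, -0.046, -0.004, -0.2], [0.085, -0.102, -0.07, -0.007, -0.3], [0.085, -0.136, -0.093, -0.01, -0.347], [0.085, -0.17, -0.116, -0.012, -0.347], [0.085, -0.204, -0.139, -0.015, -0.347], [0.085, -0.238, -0.162, -0.017, -0.347], [0.085, -0.272, -0.185, -0.02, -0.347], [0.085, -0.306, -0.208, -0.022, -0.347], [0.085, -0.34, -0.231, -0.025, -0.347], [0.085, -0.374, -0.255, -0.027, -0.347], [0.085, -0.407, -0.278, -0.027, -0.347]])

```text
t: 2.45
tool_pos: [0.5016, 0.186, 0.4327]
tool_rot: [0.0, 3.14, 0.001]
contact_force: [0.2, 0.8, 0.1]
opening: 0.0847
grip_force: 0.0
```

```bash
cat >> h.py <<'E'
def wcloud(shot=None,pose=None):
    p,Rm,o=tool(); d=eyes.get_image("wrist") if shot is None else shot
    K,H=d["K"],d["hand_eye"]; Z=d["range_z"]
    v,u=np.mgrid[:420,:560]; x=(u-K[0,2])/K[0,0]; y=(v-K[1,2])/K[1,1]; th=np.hypot(x,y)
    k=np.tan(np.clip(th,0,1.5))/np.maximum(th,1e-9)
    c=np.stack([x*k*Z,y*k*Z,Z],-1)
    W=(c@H[:3,:3].T+H[:3,3])@Rm.T+p
    W[Z<=0]=np.nan
    return d,W
E
python3 - <<'E'
from h import *
np.set_printoptions(precision=4,suppress=True)
d,W=wcloud(); np.savez("spin.npz",W=W,img=d["img"])
P=W.reshape(-1,3); P=P[~np.isnan(P[:,0])]
Q=P[(abs(P[:,0]-.57)<.13)&(abs(P[:,1]-.18)<.12)]
pl=Q[(Q[:,2]>.006)&(Q[:,2]<.018)]
print("plate",cv2.minAreaRect(pl[:,:2].astype(np.float32)*1000),len(pl))
a=np.array([-.5,0,.866]);e=np.array([.866,0,.5]);S=np.array([.562,.187,.125])
c=(Q-S); h=c@a; n=c@e; 
col=Q[(abs(h)<.006)&(np.hypot(n,c[:,1])<.026)]; print("collar",len(col),np.median((col-S)@a),((col-S)@e).min(),((col-S)@e).max(),col[:,1].min(),col[:,1].max())
A=np.c_[col[:,:2],np.ones(len(col))]; k=np.linalg.lstsq(A,col[:,2],rcond=None)[0]; print("collar plane",k,"centroid",col.mean(0))
for lo in np.arange(.008,.064,.006):
    m=(h>lo)&(h<lo+.006)&(abs(n)<.015)&(abs(c[:,1])<.02)
    if m.sum(): print(round(lo+.003,3),m.sum(),"n med/max",np.median(n[m]),n[m].max(),"y mean/min/max",Q[m][:,1].mean(),Q[m][:,1].min(),Q[m][:,1].max())
print("top h",np.sort(h[(abs(n)<.015)&(abs(c[:,1])<.015)])[-5:])
print([(x["confidence"],x["point"]) for x in eyes.tip_of("spindle",d)])
im=cv2.resize(d["img"],None,fx=1.4,fy=1.4); cv2.imwrite("pics/w1.png",im)
s=eyes.get_image("scene"); C=cloud(s); C=C[(C[:,2]>.38)]; L=C[(abs(C[:,0]-.08)<.2)&(abs(C[:,1]+.2)<.2)]; print("lamp",np.percentile(L,[1,50,99],axis=0))
E
```

```text
plate ((588.7523193359375, 192.4085693359375), (150.1780548095703, 110.9193115234375), 1.2184932231903076) 5205
collar 1879 0.001955915475508776 -0.025754546303024956 0.02523569832361514 0.1655065480723893 0.21277973885368331
collar plane [ 0.5025  0.1028 -0.1759] centroid [0.562  0.1889 0.126 ]
0.011 9 n med/max 0.0034597639760126355 0.004464397052083716 y mean/min/max 0.19149060736981838 0.18667172993973083 0.19662373419955928
0.017 4 n med/max 0.00405078654110543 0.004191129176854527 y mean/min/max 0.19155072987252494 0.18934805549955805 0.19379139271314608
0.023 10 n med/max 0.003246257204759986 0.00438752260786468 y mean/min/max 0.19113377088758168 0.18583657760879357 0.1962924015907674
0.029 3 n med/max 0.0041392318230616815 0.004163811595064784 y mean/min/max 0.19069898044848713 0.18929402089686093 0.19267181384625073
0.035 10 n med/max 0.003701613606392662 0.0044122322270458356 y mean/min/max 0.19133809517605527 0.18675597839506042 0.19591434483939776
0.041 9 n med/max 0.003623464170843381 0.0043643536606998625 y mean/min/max 0.19066357633047853 0.1859883998455164 0.19564836274425088
0.047 9 n med/max 0.003866712462153997 0.004277033963953496 y mean/min/max 0.1923712433406798 0.1876050149686808 0.19707144933788973
0.053 68 n med/max 0.0006923888676910357 0.004286253455241619 y mean/min/max 0.19121444414213967 0.18527905272735964 0.1969576225358123
0.059 92 n med/max -0.0009950649951743842 0.0026036206787942474 y mean/min/max 0.19083149824528137 0.18685174266420496 0.195298975785817
0.065 20 n med/max -0.0013519907519078354 0.0008454519650435248 y mean/min/max 0.19129776704658402 0.1891254089476734 0.19363009558913027
top h [0.0628 0.063  0.063  0.0631 0.0637]
[(0.91, [281.2, 268.5])]
lamp [[-0.095  -0.2497  0.457 ]
 [ 0.0592 -0.2076  0.5191]
 [ 0.1389 -0.1556  0.5836]]
```

View pics/w1.png

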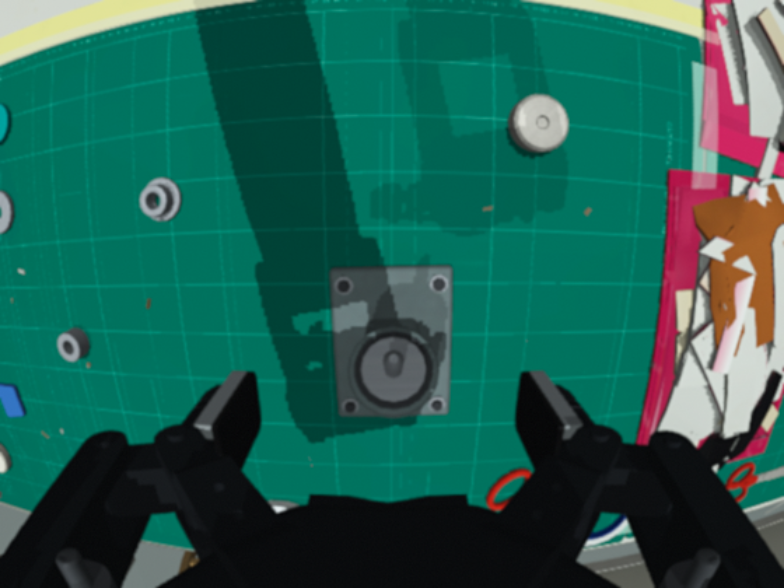

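>>> apply_moves(plan=[[0.06, -0.009, -0.038, 0, 0], [0.06, -0.018, -0.076, 0, 0], [0.06, -0.028, -0.114, 0, 0], [0.06, -0.038, -0.15, 0.01, 0], [0.06, -0.048, -0.188, 0.03, 0], [0.06, -0.058, -0.225, 0.05, 0], [0.06, -0.068, -0.26, 0.07, 0], [0.06, -0.078, -0.295, 0.09, 0], [0.06, -0.088, -0.325, 0.11, 0], [0.06, -0.088, -0.35, 0.13, 0], [0.06, -0.088, -0.35, 0.15, 0], [0.06, -0.088, -0.35, 0.15, 0]])

```text
t: 3.6
tool_pos: [0.5873, -0.1614, 0.2764]
tool_rot: [-0.001, -3.133, -0.006]
contact_force: [-0.2, 1.0, -1.7]
opening: 0.0601
grip_force: 0.0
```

```bash
cat > c.py <<'E'
from h import *
import sys
np.set_printoptions(precision=4,suppress=True)
th,zt=sys.argv[1],float(sys.argv[2])
p,Rm,o=tool(); d,W=wcloud(); print("t",o["t"],"tcp",p)
for x in eyes.outline_of(th,d)[:2]:
    Q=W[x["region"]]; Q=Q[~np.isnan(Q[:,0])]; T=Q[(abs(Q[:,2]-np.percentile(Q[:,2],90))<.004)]
    if len(T)<20: continue
    c,r=cv2.minEnclosingCircle(T[:,:2].astype(np.float32))
    C=np.array([*c,zt]); print(round(x["confidence"],2),x["box"],"topz",np.median(T[:,2]),"centre",c,"r",round(r,4),"tool shift",Rm.T@(C-p))
E
python3 c.py spacer .022
```

```text
t 3.6 tcp [ 0.5873 -0.1614  0.2764]
0.72 [250.0, 207.8, 293.6, 254.5] topz 0.0228897342588798 centre (0.5945857167243958, -0.1607709378004074) r 0.0169 tool shift [-0.0094 -0.0004  0.2543]
```

```bash
python3 -c "
from h import *
print(ctrl.pinch_z,[x for x in dir(ctrl) if x[0]!='_']); p,Rm,o=tool(); print(p,o['tool_rot'],o['opening'],o['contact_force'],o['t'])"
```

```text
0.1547 ['MotionError', 'finish_job', 'pinch_z']
[ 0.58863662 -0.16065337  0.28097902] [ 2.21143689e-03 -3.13962853e+00 -2.09214068e-03] 0.059839909381000825 [-1.27493831  0.16123324  1.1060023 ] 3.7
```

>>> apply_moves(plan=[[0.06, -0.0035, 0, 0.025, 0], [0.06, -0.007, 0, 0.05, 0], [0.06, -0.007, 0, 0.07, 0], [0.06, -0.007, 0, 0.08, 0], [0.06, -0.007, 0, 0.08, 0]])

```text
t: 4.12
tool_pos: [0.5954, -0.1604, 0.2005]
tool_rot: [0.003, -3.139, -0.002]
contact_force: [-1.1, 0.0, -0.1]
opening: 0.0601
grip_force: 0.0
```

```bash
python3 c.py spacer .022;python3 -c "
from h import *
print(ctrl.pinch_z)"
```

```text
t 4.1167 tcp [ 0.5954 -0.1604  0.2005]
0.64 [237.4, 224.1, 303.7, 294.9] topz 0.022871394145268564 centre (0.5947979092597961, -0.16089706122875214) r 0.0172 tool shift [ 0.0001 -0.0007  0.1785]
0.1547
```

>>> apply_moves(plan=[[0.06, 0.0005, 0, 0.012, 0], [0.06, 0.0005, 0, 0.0235, 0], [0.06, 0.0005, 0, 0.0235, 0], [0.03, 0.0005, 0, 0.0235, 0], [0.02, 0.0005, 0, 0.0235, 0], [0.02, 0.0005, 0, 0.0235, 0], [0.02, 0.0005, 0, 0.0235, 0], [0.02, 0.0005, 0, 0.0235, 0]], newtons=25)

```text
t: 4.88
tool_pos: [0.5954, -0.1621, 0.1785]
tool_rot: [-0.0, 3.141, -0.0]
contact_force: [-0.7, -0.2, -0.1]
opening: 0.0325
grip_force: 25.0
```

>>> apply_moves(plan=[[0.02, 0, 0, -0.02, 0], [0.02, 0, 0.02, -0.05, 0], [0.02, 0, 0.045, -0.085, 0], [0.02, 0, 0.075, -0.115, 0], [0.02, 0.003, 0.11, -0.14, 0], [0.02, 0.006, 0.145, -0.16, 0], [0.02, 0.009, 0.182, -0.18, 0], [0.02, 0.012, 0.22, -0.2, 0], [0.02, 0.015, 0.255, -0.207, 0], [0.02, 0.015, 0.29, -0.207, 0], [0.02, 0.015, 0.32, -0.207, 0], [0.02, 0.015, 0.345, -0.207, 0]])

```text
t: 5.88
tool_pos: [0.5797, 0.1853, 0.3859]
tool_rot: [-0.003, 3.141, 0.001]
contact_force: [0.9, 0.2, -1.3]
opening: 0.0326
grip_force: 25.1
```

>>> apply_moves(plan=[[0.02, 0, 0.006, 0, 0], [0.02, 0, 0.006, 0, 0]])

```text
t: 6.05
tool_pos: [0.5799, 0.1905, 0.3851]
tool_rot: [0.005, -3.141, 0.0]
contact_force: [0.0, -0.6, -0.8]
opening: 0.0324
grip_force: 25.1
```

```bash
cat > s.py <<'E'
from h import *
import sys
np.set_printoptions(precision=4,suppress=True)
p,Rm,o=tool(); d,W=wcloud(); print("t",o["t"],"tcp",p,"open",o["opening"])
cv2.imwrite("pics/"+sys.argv[1],cv2.resize(d["img"],None,fx=1.4,fy=1.4))
for th in("spindle",)+tuple(sys.argv[2:]):
  for x in eyes.outline_of(th,d)[:2]: print(th,x["box"],round(x["confidence"],2))
  print(th,[(x["confidence"],x["point"],W[int(x["point"][1]),int(x["point"][0])]) for x in eyes.tip_of(th,d)[:2]])
P=W.reshape(-1,3); P=P[~np.isnan(P[:,0])]
a=np.array([-.5,0,.866]);e=np.array([.866,0,.5]);S=np.array([.559,.189,.126]);c=(P-S);h=c@a;n=c@e
col=(abs(h)<.006)&(np.hypot(n,c[:,1])<.03); 
if col.sum(): print("collar h",np.median(h[col]),"n",np.percentile(n[col],[1,99]),"y",np.percentile(P[col][:,1],[1,99]))
for lo in np.arange(.008,.066,.008):
    m=(h>lo)&(h<lo+.008)&(abs(n)<.012)&(abs(c[:,1])<.015)
    if m.sum()>4: print("h",round(lo+.004,3),m.sum(),"n max",np.percentile(n[m],97),"y",P[m][:,1].min(),P[m][:,1].max(), "mid",(P[m][:,1].min()+P[m][:,1].max())/2)
m=(h<.08)&(abs(n)<.012)&(abs(c[:,1])<.015); print("tip h",np.sort(h[m])[-5:])
# gripped part top
T=((P-p)@Rm); m=(abs(T[:,2]-.158)<.005)&(abs(T[:,0])<.025)&(abs(T[:,1])<.016)
if m.sum(): print("part-top in tool",T[m].min(0),T[m].max(0),T[m].mean(0))
E
python3 s.py w2.png spacer
```

```text
t 6.05 tcp [0.5799 0.1905 0.3851] open 0.03240883077068049
spindle [236.7, 158.7, 315.3, 240.6] 0.62
spindle [(0.71, [276.2, 195.7], array([0.5588, 0.192 , 0.1394]))]
spacer [238.0, 235.2, 312.6, 315.8] 0.72
spacer [(0.74, [278.3, 265.4], array([0.5686, 0.193 , 0.2307]))]
collar h -0.0002613689610160198 n [-0.0196  0.0251] y [0.1683 0.2163]
h 0.012 59 n max 0.006387003848748694 y 0.1857476972822794 0.19750463231019805 mid 0.19162616479623873
h 0.02 68 n max 0.0062097045761514424 y 0.1853942549023621 0.19728071890648163 mid 0.19133748690442187
h 0.028 77 n max 0.006236971158271249 y 0.18551213883222434 0.19705969776808407 mid 0.1912859183001542
h 0.036 81 n max 0.006282540982303428 y 0.18526280404997103 0.1969030667679703 mid 0.19108293540897064
h 0.044 94 n max 0.00614126524776737 y 0.1853780994365493 0.19715852028721328 mid 0.19126830986188129
h 0.052 190 n max 0.0060205815691083756 y 0.18560505664547028 0.19710726550696933 mid 0.1913561610762198
h 0.06 141 n max 0.0041945816707716615 y 0.18747999496639078 0.19471743968505145 mid 0.19109871732572112
tip h [0.0608 0.0608 0.0609 0.0611 0.0612]
part-top in tool [-0.0165 -0.016   0.1532] [0.0174 0.016  0.163 ] [0.0025 0.0009 0.1563]
```

View pics/w2.png

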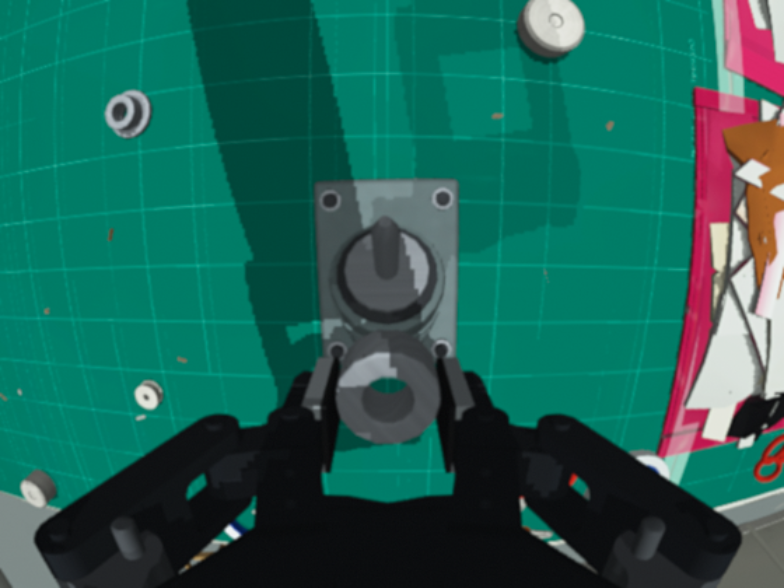

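>>> apply_moves(plan=[[0.02, 0.025, -0.001, 0, 0], [0.02, 0.0465, -0.001, 0.01, 0], [0.02, 0.0465, -0.001, 0.0235, 0], [0.02, 0.0465, -0.001, 0.0235, 0], [0.02, 0.0465, -0.001, 0.0275, 0], [0.02, 0.0465, -0.001, 0.0315, 0], [0.02, 0.0465, -0.001, 0.0355, 0], [0.02, 0.0465, -0.001, 0.0365, 0], [0.02, 0.0465, -0.001, 0.0365, 0]], newtons=20)

```text
t: 7.05
tool_pos: [0.534, 0.1879, 0.3483]
tool_rot: [-0.0, -3.141, 0.0]
contact_force: [-0.5, 0.0, -0.1]
opening: 0.0326
grip_force: 25.1
```

```bash
python3 s.py w3.png spacer
```

```text
t 7.05 tcp [0.534  0.1879 0.3483] open 0.03258729674597476
spindle [243.7, 231.7, 317.8, 318.3] 0.63
spindle [(0.7, [281.9, 273.6], array([0.5355, 0.192 , 0.1755]))]
spacer [239.0, 236.5, 313.7, 316.1] 0.71
spacer [(0.75, [275.7, 267.1], array([0.5246, 0.1891, 0.1918]))]
collar h -0.004298505750208624 n [-0.025   0.0054] y [0.1811 0.2137]
h 0.012 9 n max 0.006057363374547897 y 0.1888637472298432 0.19617665275524487 mid 0.19252019999254405
h 0.02 8 n max 0.005786288359662822 y 0.1865656335096894 0.1930401933239408 mid 0.1898029134168151
h 0.028 12 n max 0.005998817102300783 y 0.18892787800143515 0.19627211652708934 mid 0.19259999726426225
h 0.036 13 n max 0.005988033990317834 y 0.18682240848345646 0.19387283284440043 mid 0.19034762066392846
h 0.044 13 n max 0.00730305922402598 y 0.1874818652143455 0.19526440648959673 mid 0.19137313585197113
h 0.052 292 n max 0.01141612527320952 y 0.18226593103094674 0.19692749183907873 mid 0.18959671143501272
h 0.06 289 n max 0.011845092872046051 y 0.17441922603457094 0.2039898894096513 mid 0.18920455772211112
h 0.068 685 n max 0.011688798000410007 y 0.17413630721055712 0.20395642894509305 mid 0.1890463680778251
tip h [0.0794 0.0794 0.0795 0.0797 0.0799]
part-top in tool [-0.0159 -0.016   0.153 ] [0.0177 0.016  0.163 ] [0.0026 0.0008 0.1563]
```

View pics/w3.png

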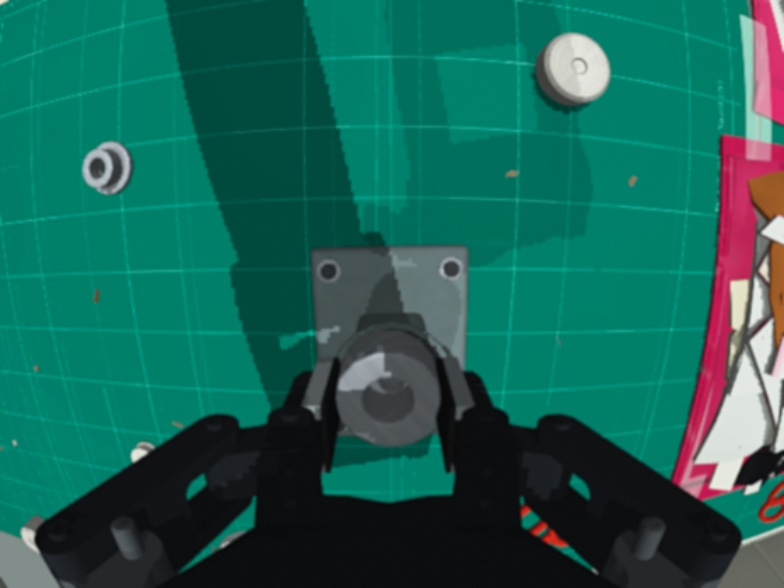

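>>> apply_moves(plan=[[0.02, -0.0005, 0.0015, 0.001, 0], [0.02, -0.001, 0.0015, 0.003, 0], [0.02, -0.001, 0.0015, 0.005, 0], [0.02, -0.001, 0.0015, 0.007, 0], [0.02, -0.001, 0.0015, 0.009, 0], [0.02, -0.001, 0.0015, 0.009, 0]], newtons=20)

```text
t: 7.8
tool_pos: [0.5353, 0.1895, 0.3403]
tool_rot: [-0.0, 3.138, 0.0]
contact_force: [3.7, -0.4, -1.1]
opening: 0.0327
grip_force: 25.2
```

```bash
python3 -c "
from h import *
p,Rm,o=tool(); print(p,o['contact_force'],o['wrist_torque'],o['opening'],o['grip_force'])"
```

```text
[0.53529403 0.18945758 0.3403072 ] [ 3.72155687 -0.41163212 -1.09345386] [-6.13617611e-02 -6.53036766e-01  2.00993048e-04] 0.032742855712879784 25.21564783528447
```

>>> apply_moves(plan=[[0.02, 0, 0, 0.002, 0], [0.02, 0, 0, 0.004, 0], [0.02, -0.0005, 0, 0.006, 0], [0.02, -0.001, 0, 0.008, 0], [0.02, -0.002, 0, 0.01, 0], [0.02, -0.002, 0, 0.01, 0]], newtons=20)

```text
t: 8.3
tool_pos: [0.5372, 0.1896, 0.3314]
tool_rot: [-0.0, 3.139, 0.001]
contact_force: [0.9, -0.5, 5.2]
opening: 0.0323
grip_force: 19.6
```

```bash
cat > g.py <<'E'
from h import *
np.set_printoptions(precision=4,suppress=True)
p,Rm,o=tool(); print(p,np.array(o['contact_force']),np.array(o['wrist_torque']),o['opening'],o['grip_force'])
d,W=wcloud(); T=((W.reshape(-1,3)-p)@Rm); m=(abs(T[:,2]-.16)<.02)&(abs(T[:,0])<.022)&(abs(T[:,1])<.012)
q=T[m]; A=np.c_[q[:,:2],np.ones(len(q))]; k=np.linalg.lstsq(A,q[:,2],rcond=None)[0]
for _ in range(8):
    r=abs(A@k-q[:,2]); s=r<.002; k=np.linalg.lstsq(A[s],q[s,2],rcond=None)[0]
print("top plane: slope x %.3f (want %.3f) y %.3f, z0 %.4f n %d/%d"%(k[0],-np.tan(np.pi/6),k[1],k[2],s.sum(),len(q)), "xrange",q[s][:,0].min(),q[s][:,0].max())
E
python3 g.py
```

```text
[0.5372 0.1896 0.3314] [ 0.8663 -0.4747  5.2103] [-0.0283 -0.2585 -0.0082] 0.032302028562575365 19.581331129011232
top plane: slope x 0.176 (want -0.577) y -0.007, z0 0.1542 n 2791/3887 xrange -0.014550480073750783 0.018470416859298136
```

>>> apply_moves(plan=[[0.02, -0.001, 0, 0.0017, 0], [0.02, -0.002, 0, 0.0035, 0], [0.02, -0.003, 0, 0.0052, 0], [0.02, -0.004, 0, 0.007, 0], [0.02, -0.005, 0, 0.0087, 0], [0.02, -0.006, 0, 0.0104, 0], [0.02, -0.006, 0, 0.0104, 0]], newtons=20)

```text
t: 8.93
tool_pos: [0.5427, 0.1896, 0.32]
tool_rot: [0.0, -3.141, -0.0]
contact_force: [-1.0, 0.8, 3.3]
opening: 0.0319
grip_force: 20.0
```

```bash
python3 g.py
```

```text
[0.5427 0.1896 0.32  ] [-1.0316  0.8115  3.2621] [ 0.0372 -0.0938 -0.0073] 0.03194113461109428 19.97598478803411
top plane: slope x 0.290 (want -0.577) y 0.003, z0 0.1524 n 2702/3837 xrange -0.012303587970623192 0.019728280246432865
```

>>> apply_moves(plan=[[0.06, 0, 0, 0, 0], [0.06, 0, 0, 0, 0], [0.06, 0, 0, 0, 0], [0.06, 0, 0, 0, 0], [0.06, 0, 0, -0.03, 0], [0.06, 0.02, 0, -0.06, 0], [0.06, 0.02, 0, -0.06, 0], [0.06, 0.02, 0, -0.06, 0]])

```text
t: 9.65
tool_pos: [0.5227, 0.1897, 0.3818]
tool_rot: [-0.001, 3.137, 0.002]
contact_force: [-0.5, -0.2, -0.4]
opening: 0.0597
grip_force: 0.0
```

```bash
cat > v.py <<'E'
from h import *
import sys
np.set_printoptions(precision=4,suppress=True)
p,Rm,o=tool(); d,W=wcloud(); cv2.imwrite("pics/"+sys.argv[1],cv2.resize(d["img"],None,fx=1.4,fy=1.4)); print(p,o["t"])
P=W.reshape(-1,3); P=P[~np.isnan(P[:,0])]
a=np.array([-.5,0,.866]);e=np.array([.866,0,.5]);S=np.array([.559,.1912,.126]);c=(P-S);h=c@a;n=c@e;r=np.hypot(n,c[:,1])
for lo,hi in((.007,.0135),(.0135,.0165),(.018,.0205),(.0225,.026)):
    m=(r>lo)&(r<hi)&(h>-.03)&(h<.07)
    if m.sum()<5: continue
    hist,ed=np.histogram(h[m],bins=50,range=(-.03,.07)); i=np.argsort(-hist)[:4]; print("r",lo,hi,"h peaks",[(round(ed[j]+.001,3),int(hist[j])) for j in i])
m=(r<.0165)&(r>.007)&(h>.004)&(h<.06)
if m.sum()>20:
    A=np.c_[n[m],c[m,1],np.ones(m.sum())]; s=np.ones(len(A),bool)
    s=abs(h[m]-np.percentile(h[m],80))<.006
    for _ in range(6): k=np.linalg.lstsq(A[s],h[m][s],rcond=None)[0]; s=abs(A@k-h[m])<.002
    print("top plane tilt n,y,h",k,s.sum())
E
python3 v.py w4.png
```

```text
[0.5227 0.1897 0.3818] 9.65
r 0.007 0.0135 h peaks [(np.float64(0.021), 444), (np.float64(0.023), 302), (np.float64(0.019), 14), (np.float64(0.001), 12)]
r 0.0135 0.0165 h peaks [(np.float64(0.021), 297), (np.float64(0.023), 165), (np.float64(0.001), 42), (np.float64(-0.001), 39)]
r 0.018 0.0205 h peaks [(np.float64(-0.001), 163), (np.float64(0.001), 157), (np.float64(0.021), 9), (np.float64(0.019), 3)]
r 0.0225 0.026 h peaks [(np.float64(-0.007), 418), (np.float64(-0.005), 383), (np.float64(-0.001), 2), (np.float64(-0.009), 1)]
top plane tilt n,y,h [-0.0052  0.0116  0.0218] 1212
```

View pics/w4.png

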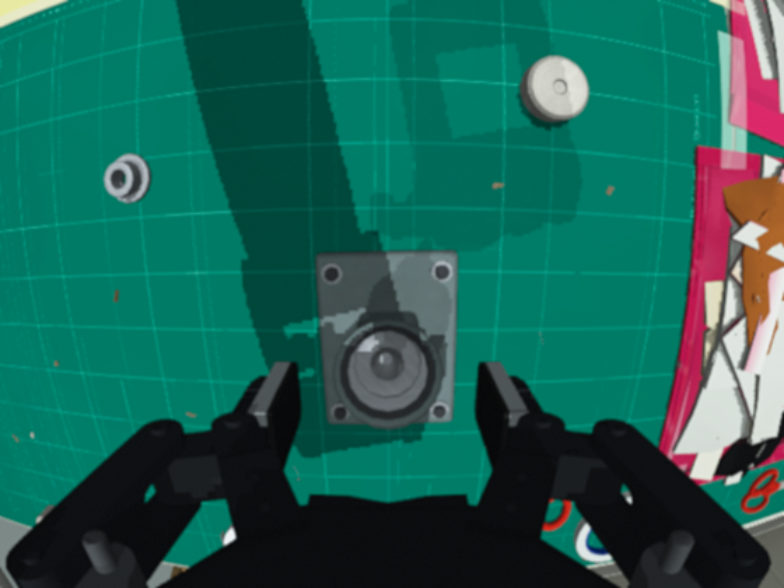

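>>> apply_moves(plan=[[0.085, 0, -0.038, 0, 0], [0.085, 0, -0.076, 0, 0], [0.085, 0, -0.115, 0, 0], [0.085, 0.01, -0.154, 0, 0], [0.085, 0.02, -0.193, 0, 0], [0.085, 0.03, -0.23, 0.01, 0], [0.085, 0.04, -0.265, 0.02, 0], [0.085, 0.05, -0.3, 0.03, 0], [0.085, 0.06, -0.335, 0.04, 0], [0.085, 0.065, -0.365, 0.05, 0], [0.085, 0.07, -0.385, 0.06, 0], [0.085, 0.07, -0.39, 0.06, 0]])

```text
t: 10.7
tool_pos: [0.4509, -0.2026, 0.3149]
tool_rot: [-0.006, -3.135, -0.005]
contact_force: [0.5, 0.8, 0.2]
opening: 0.0852
grip_force: 0.0
```

>>> apply_moves(plan=[[0.085, 0.005, -0.015, 0.01, 0], [0.085, 0.012, -0.03, 0.02, 0], [0.085, 0.02, -0.045, 0.03, 0], [0.085, 0.022, -0.062, 0.04, 0], [0.085, 0.022, -0.062, 0.04, 0]])

```text
t: 11.12
tool_pos: [0.4298, -0.2632, 0.2762]
tool_rot: [-0.003, -3.137, -0.005]
contact_force: [0.2, -0.5, -0.6]
opening: 0.085
grip_force: 0.0
```

```bash
python3 c.py washer .008
```

```text
t 11.1167 tcp [ 0.4298 -0.2632  0.2762]
0.88 [242.5, 58.6, 313.5, 126.8] topz 0.00896630873839227 centre (0.33766862750053406, -0.25917473435401917) r 0.025 tool shift [0.091  0.0031 0.2686]
0.63 [102.7, 171.2, 178.1, 251.7] topz 0.011457013454339138 centre (0.42729148268699646, -0.3693802058696747) r 0.0331 tool shift [ 0.0012 -0.107   0.2679]
```

```bash
sed -i 's/\[:2\]:/[:5]:/' c.py; python3 c.py washer .008
```

```text
t 11.2167 tcp [ 0.4307 -0.2621  0.2782]
0.95 [103.3, 170.8, 174.5, 251.1] topz 0.011463277858508925 centre (0.42756909132003784, -0.36980363726615906) r 0.0332 tool shift [ 0.0026 -0.1083  0.2699]
0.94 [247.2, 194.4, 304.9, 256.1] topz 0.009003464964765062 centre (0.43903011083602905, -0.2610761821269989) r 0.0249 tool shift [-0.0088  0.0004  0.2702]
0.73 [242.4, 60.6, 309.1, 128.8] topz 0.008951849676966217 centre (0.33693838119506836, -0.2593099772930145) r 0.0253 tool shift [0.0933 0.0021 0.2704]
```

```bash
cat > f.py <<'E'
from h import *
np.set_printoptions(precision=4,suppress=True)
p,Rm,o=tool(); d,W=wcloud(); T=((W.reshape(-1,3)-p)@Rm); print(p,o["opening"])
for s in(1,-1):
    m=(T[:,1]*s>.02)&(T[:,1]*s<.065)&(T[:,2]>.1)&(T[:,2]<.2)&(abs(T[:,0])<.02)
    if m.sum(): print(s,m.sum(),"z pct",np.percentile(T[m,2],[50,90,99,100]),"x",T[m,0].min(),T[m,0].max(),"y",T[m,1].min(),T[m,1].max())
E
python3 f.py
```

```text
[ 0.4312 -0.2618  0.2794] 0.08472330820170751
1 5445 z pct [0.1127 0.1466 0.157  0.1606] x -0.013679627022315498 0.016766324454181126 y 0.03259586364404094 0.0649947438438357
-1 6030 z pct [0.1109 0.1456 0.1568 0.1597] x -0.01340682319734295 0.01679639306556897 y -0.06499676269772267 -0.028473088663337125
```

>>> apply_moves(plan=[[0.07, -0.004, 0, 0.03, 0], [0.07, -0.008, -0.0005, 0.055, 0], [0.07, -0.008, -0.0005, 0.075, 0], [0.07, -0.008, -0.0005, 0.085, 0], [0.065, -0.008, -0.0005, 0.088, 0], [0.06, -0.008, -0.0005, 0.088, 0]])

```text
t: 11.87
tool_pos: [0.4389, -0.2626, 0.1912]
tool_rot: [0.001, -3.141, -0.001]
contact_force: [-0.2, -0.7, -0.1]
opening: 0.06
grip_force: 0.0
```

```bash
python3 f.py; python3 c.py washer .008
```

```text
[ 0.4389 -0.2626  0.1912] 0.05995801709730961
1 11564 z pct [0.1353 0.1906 0.1914 0.1931] x -0.01999574239062318 0.01999532193977532 y 0.02002136180194461 0.0649998900110165
-1 11518 z pct [0.135  0.1906 0.1914 0.1925] x -0.019984016522190583 0.019995525859458466 y -0.06499885729536031 -0.020009644686047413
t 11.9167 tcp [ 0.4393 -0.263   0.1922]
0.94 [226.0, 8.1, 334.7, 107.3] topz 0.008943364746955632 centre (0.3374720811843872, -0.25929248332977295) r 0.0249 tool shift [0.102  0.0039 0.1841]
0.7 [41.0, 177.0, 136.0, 290.6] topz 0.01141817161764197 centre (0.4275612235069275, -0.3693930506706238) r 0.0334 tool shift [ 0.0119 -0.1062  0.1843]
0.67 [231.6, 214.4, 326.1, 301.1] topz 0.008983682915391214 centre (0.4390759766101837, -0.2604246735572815) r 0.025 tool shift [0.0004 0.0027 0.1842]
```

>>> apply_moves(plan=[[0.058, 0, 0.0005, 0.01, 0], [0.057, 0, 0.0005, 0.018, 0], [0.056, 0, 0.0005, 0.0215, 0], [0.056, 0, 0.0005, 0.0215, 0]])

```text
t: 12.35
tool_pos: [0.4387, -0.2625, 0.1695]
tool_rot: [0.0, -3.141, -0.001]
contact_force: [0.3, -0.2, -0.0]
opening: 0.0562
grip_force: 0.0
```

>>> apply_moves(plan=[[0.04, 0, 0, 0, 0], [0.035, 0, 0, 0, 0], [0.035, 0, 0, 0, 0], [0.035, 0, 0, 0, 0], [0.035, 0, 0, 0, 0]], newtons=25)

```text
t: 12.77
tool_pos: [0.4393, -0.2631, 0.1706]
tool_rot: [-0.0, 3.14, -0.002]
contact_force: [0.2, 0.2, 5.6]
opening: 0.0489
grip_force: 28.8
```

```bash
python3 g.py
```

```text
[ 0.4393 -0.2631  0.1706] [0.2077 0.1669 5.5982] [0.0515 0.0107 0.0527] 0.04888959264608668 28.776967497251462
top plane: slope x -0.000 (want -0.577) y 0.001, z0 0.1616 n 3662/4530 xrange -0.021999481997325397 0.02199862472477166
```

>>> apply_moves(plan=[[0.035, 0, 0, -0.015, 0], [0.035, 0, 0.01, -0.045, 0], [0.035, -0.008, 0.035, -0.075, 0], [0.035, -0.016, 0.065, -0.1, 0], [0.035, -0.025, 0.095, -0.125, 0], [0.035, -0.034, 0.13, -0.145, 0], [0.035, -0.043, 0.165, -0.16, 0], [0.035, -0.052, 0.2, -0.175, 0], [0.035, -0.06, 0.238, -0.19, 0], [0.035, -0.068, 0.276, -0.2, 0], [0.035, -0.076, 0.314, -0.2, 0], [0.035, -0.082, 0.35, -0.2, 0]])

```text
t: 13.82
tool_pos: [0.5209, 0.0896, 0.3704]
tool_rot: [-0.001, 3.14, 0.0]
contact_force: [0.1, 0.2, -0.4]
opening: 0.0488
grip_force: 26.3
```

>>> apply_moves(plan=[[0.035, -0.006, 0.038, 0, 0], [0.035, -0.01, 0.073, 0, 0], [0.035, -0.01, 0.098, 0, 0], [0.035, -0.01, 0.1028, 0.014, 0], [0.035, -0.01, 0.1028, 0.014, 0], [0.035, -0.01, 0.1028, 0.014, 0]])

```text
t: 14.32
tool_pos: [0.5301, 0.1899, 0.3535]
tool_rot: [0.001, -3.138, 0.002]
contact_force: [-0.1, 0.3, -0.1]
opening: 0.049
grip_force: 26.3
```

```bash
python3 g.py
```

```text
[0.5301 0.1899 0.3535] [-0.0527  0.2711 -0.113 ] [-0.0151 -0.0451  0.0593] 0.04897238619106672 26.31179743912071
top plane: slope x -0.000 (want -0.577) y -0.000, z0 0.1616 n 3634/4013 xrange -0.02199887505299607 0.021989226024371117
```

>>> apply_moves(plan=[[0.035, -0.001, 0, 0.004, 0], [0.035, -0.001, 0, 0.008, 0], [0.035, -0.002, 0, 0.011, 0], [0.035, -0.003, 0, 0.014, 0], [0.035, -0.004, 0, 0.017, 0], [0.035, -0.005, 0, 0.019, 0], [0.035, -0.005, 0, 0.019, 0]], newtons=20)

```text
t: 14.95
tool_pos: [0.5356, 0.1901, 0.3359]
tool_rot: [0.0, -3.14, 0.001]
contact_force: [-1.2, 0.3, -1.8]
opening: 0.0488
grip_force: 26.3
```

```bash
python3 g.py; python3 s.py w5.png washer | grep -v part
```

```text
[0.5356 0.1901 0.3359] [-1.176   0.272  -1.7879] [-0.0506  0.1592  0.0113] 0.04884847932388057 26.268763463012874
top plane: slope x 0.012 (want -0.577) y -0.002, z0 0.1617 n 3837/4286 xrange -0.021989299948777675 0.021988245920549702
t 15.0 tcp [0.5356 0.1902 0.3361] open 0.0489634990532434
spindle [254.2, 267.3, 294.1, 326.3] 0.84
spindle [(0.78, [276.7, 282.8], array([0.5353, 0.1918, 0.1759]))]
washer [222.9, 228.8, 330.1, 326.8] 0.94
washer [(0.59, [276.1, 275.5], array([0.5305, 0.1918, 0.1783]))]
collar h 4.742306187018174e-05 n [-0.0063  0.0041] y [0.1851 0.1997]
h 0.012 10 n max 0.004394557378120063 y 0.1835638752851852 0.19944226965830408 mid 0.19150307247174464
h 0.02 178 n max 0.007572210428098228 y 0.18281593848378272 0.20115876711775693 mid 0.19198735280076984
h 0.028 6 n max 0.006054222503413729 y 0.1901295608563944 0.19555125147640914 mid 0.19284040616640177
h 0.036 6 n max 0.0062964031739467 y 0.18863987769148888 0.19328371503376213 mid 0.1909617963626255
h 0.044 136 n max 0.01033822913278618 y 0.1823746681125899 0.19991322201775144 mid 0.19114394506517068
h 0.052 1321 n max 0.011760533142048816 y 0.17401770117052617 0.20399992205340223 mid 0.1890088116119642
h 0.06 1944 n max 0.0018103222748445122 y 0.17400427683883987 0.20394359880453045 mid 0.18897393782168515
tip h [0.0637 0.0639 0.0639 0.064  0.0641]
```

View pics/w5.png

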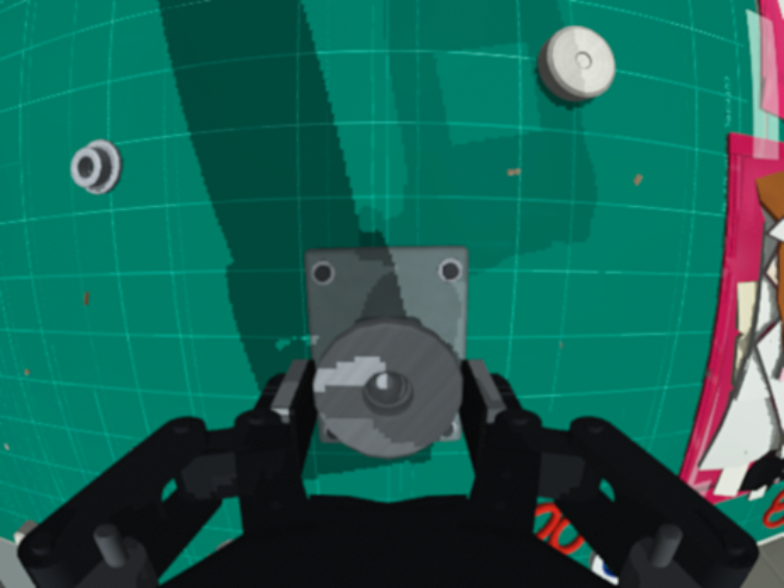

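>>> apply_moves(plan=[[0.035, -0.0005, 0, 0.0017, 0], [0.035, -0.0015, 0, 0.0035, 0], [0.035, -0.0025, 0, 0.0052, 0], [0.035, -0.0035, 0, 0.007, 0], [0.035, -0.0045, 0, 0.0087, 0], [0.035, -0.0045, 0, 0.0087, 0]], newtons=20)

```text
t: 15.75
tool_pos: [0.5393, 0.1902, 0.327]
tool_rot: [0.001, -3.137, 0.002]
contact_force: [-5.6, -2.1, -1.1]
opening: 0.0491
grip_force: 26.2
```

```bash
python3 g.py
```

```text
[0.5393 0.1902 0.327 ] [-5.6487 -2.0625 -1.1018] [-0.2229  0.9993 -0.0061] 0.04906300661892186 26.24936787877232
top plane: slope x 0.060 (want -0.577) y 0.003, z0 0.1617 n 3710/4457 xrange -0.021941623660945545 0.021992457251730973
```

>>> apply_moves(plan=[[0.035, 0.001, 0, 0.0, 0], [0.035, 0.001, 0, 0.0017, 0], [0.035, 0.001, 0, 0.0035, 0], [0.035, 0, 0, 0.0052, 0], [0.035, -0.001, 0, 0.007, 0], [0.035, -0.001, 0, 0.007, 0]], newtons=20)

```text
t: 16.3
tool_pos: [0.5415, 0.1902, 0.3209]
tool_rot: [-0.0, 3.141, 0.0]
contact_force: [-2.6, -1.6, -1.6]
opening: 0.049
grip_force: 26.3
```

```bash
python3 g.py
```

```text
[0.5415 0.1902 0.3209] [-2.6152 -1.596  -1.5708] [-0.3369  0.2717  0.0095] 0.049014076729525374 26.29384574946016
top plane: slope x 0.062 (want -0.577) y 0.002, z0 0.1617 n 3701/4561 xrange -0.021968907065752122 0.021998804726451666
```

>>> apply_moves(plan=[[0.07, 0, 0, 0, 0], [0.07, 0, 0, 0, 0], [0.07, 0, 0, 0, 0], [0.07, 0, 0, 0, 0], [0.07, 0, 0, -0.03, 0], [0.07, 0.02, 0, -0.06, 0], [0.07, 0.02, 0, -0.06, 0], [0.07, 0.02, 0, -0.06, 0]])

```text
t: 17.02
tool_pos: [0.5214, 0.1906, 0.3842]
tool_rot: [-0.001, 3.136, 0.002]
contact_force: [0.6, -0.5, -0.8]
opening: 0.0699
grip_force: 0.0
```

```bash
python3 v.py w6.png
```

```text
[0.5214 0.1906 0.3842] 17.0167
r 0.007 0.0135 h peaks [(np.float64(0.029), 479), (np.float64(0.031), 297), (np.float64(0.027), 22), (np.float64(0.021), 15)]
r 0.0135 0.0165 h peaks [(np.float64(0.029), 326), (np.float64(0.031), 280), (np.float64(0.027), 1), (np.float64(-0.029), 0)]
r 0.018 0.0205 h peaks [(np.float64(0.029), 346), (np.float64(0.031), 285), (np.float64(-0.029), 0), (np.float64(-0.027), 0)]
r 0.0225 0.026 h peaks [(np.float64(0.029), 411), (np.float64(0.031), 190), (np.float64(-0.005), 85), (np.float64(-0.007), 84)]
top plane tilt n,y,h [0.0031 0.0085 0.0298] 1384
```

>>> apply_moves(plan=[[0.06, 0.01, -0.038, 0, 0], [0.06, 0.02, -0.076, 0, 0], [0.06, 0.035, -0.11, 0, 0], [0.06, 0.05, -0.145, 0.02, 0], [0.06, 0.065, -0.175, 0.045, 0], [0.06, 0.08, -0.205, 0.07, 0], [0.06, 0.082, -0.2186, 0.104, 0], [0.06, 0.082, -0.2186, 0.104, 0], [0.06, 0.082, -0.2186, 0.104, 0]])

```text
t: 17.82
tool_pos: [0.4379, -0.0287, 0.2739]
tool_rot: [-0.003, -3.135, -0.003]
contact_force: [0.5, 0.6, -0.1]
opening: 0.0602
grip_force: 0.0
```

```bash
python3 c.py bushing .022
```

```text
t 17.8167 tcp [ 0.4379 -0.0287  0.2739]
0.88 [248.0, 202.0, 304.4, 256.4] topz 0.02274655794123681 centre (0.44692903757095337, -0.026000361889600754) r 0.0151 tool shift [-0.0106  0.0022  0.2519]
```

>>> apply_moves(plan=[[0.06, -0.004, 0.0005, 0.03, 0], [0.06, -0.008, 0.0005, 0.055, 0], [0.06, -0.008, 0.0005, 0.075, 0], [0.06, -0.008, 0.0005, 0.08, 0], [0.055, -0.008, 0.0005, 0.08, 0]])

```text
t: 18.33
tool_pos: [0.4476, -0.027, 0.197]
tool_rot: [0.003, -3.14, -0.001]
contact_force: [0.1, -1.3, 0.4]
opening: 0.0547
grip_force: 0.0
```

```bash
python3 c.py bushing .022
```

```text
t 18.3333 tcp [ 0.4476 -0.027   0.197 ]
0.58 [240.2, 216.7, 310.0, 294.6] topz 0.022808835257404125 centre (0.44708389043807983, -0.025846822187304497) r 0.0153 tool shift [0.0003 0.0011 0.175 ]
```

>>> apply_moves(plan=[[0.055, 0.0003, 0, 0.01, 0], [0.05, 0.0003, 0, 0.017, 0], [0.05, 0.0003, 0, 0.017, 0], [0.03, 0.0003, 0, 0.017, 0], [0.015, 0.0003, 0, 0.017, 0], [0.015, 0.0003, 0, 0.017, 0], [0.015, 0.0003, 0, 0.017, 0], [0.015, 0.0003, 0, 0.017, 0]], newtons=22)

```text
t: 19.1
tool_pos: [0.447, -0.0279, 0.1803]
tool_rot: [-0.0, 3.141, -0.0]
contact_force: [0.4, 0.1, 0.4]
opening: 0.0293
grip_force: 21.8
```

```bash
python3 g.py
```

```text
[ 0.447  -0.0279  0.1803] [0.3584 0.0925 0.4411] [ 0.0173 -0.0102 -0.0514] 0.029336068278585318 21.79186474531889
top plane: slope x 0.569 (want -0.577) y 0.074, z0 0.1628 n 1150/4304 xrange -0.013780822426787109 0.020521330974075252
```

>>> apply_moves(plan=[[0.015, 0, 0, -0.025, 0], [0.015, 0, 0, -0.06, 0], [0.015, 0, 0.01, -0.1, 0], [0.015, -0.01, 0.03, -0.13, 0], [0.015, -0.022, 0.055, -0.155, 0], [0.015, -0.035, 0.085, -0.175, 0], [0.015, -0.048, 0.115, -0.195, 0], [0.015, -0.06, 0.148, -0.2, 0], [0.015, -0.072, 0.18, -0.2, 0], [0.015, -0.082, 0.21, -0.195, 0], [0.015, -0.086, 0.218, -0.185, 0], [0.015, -0.086, 0.218, -0.185, 0]])

```text
t: 20.15
tool_pos: [0.5327, 0.1918, 0.3625]
tool_rot: [0.005, -3.138, 0.001]
contact_force: [-0.2, -0.8, -1.0]
opening: 0.0292
grip_force: 22.0
```

```bash
python3 g.py
```

```text
[0.5327 0.1918 0.3625] [-0.2304 -0.8215 -1.0254] [-0.0374  0.0557 -0.0583] 0.02920959208233756 22.034333366900682
top plane: slope x 0.312 (want -0.577) y 0.078, z0 0.1603 n 945/3838 xrange -0.014117817863272082 0.015108059124438378
```

Lower to a tip depth of about 8 mm and read again.

>>> apply_moves(plan=[[0.015, -0.0005, -0.0005, 0.003, 0], [0.015, -0.001, -0.0005, 0.006, 0], [0.015, -0.001, -0.0005, 0.009, 0], [0.015, -0.001, -0.0005, 0.012, 0], [0.015, -0.001, -0.0005, 0.014, 0], [0.015, -0.001, -0.0005, 0.014, 0]], newtons=20)

```text
t: 20.7
tool_pos: [0.5337, 0.1892, 0.3505]
tool_rot: [-0.001, -3.141, 0.0]
contact_force: [0.0, -0.8, -0.9]
opening: 0.029
grip_force: 22.0
```

```bash
python3 g.py|head -1; python3 s.py w7.png bushing | head -5
```

```text
[0.5337 0.1892 0.3505] [ 0.0439 -0.7692 -0.8851] [ 0.0489 -0.0509 -0.016 ] 0.029009883694395784 22.036964278668165
t 20.75 tcp [0.5338 0.1894 0.3508] open 0.02881359852297724
spindle [247.2, 271.0, 306.0, 318.8] 0.64
spindle [(0.73, [275.5, 272.0], array([0.5362, 0.1905, 0.1751]))]
bushing [237.5, 227.0, 315.7, 311.1] 0.63
bushing []
```

View pics/w7.png

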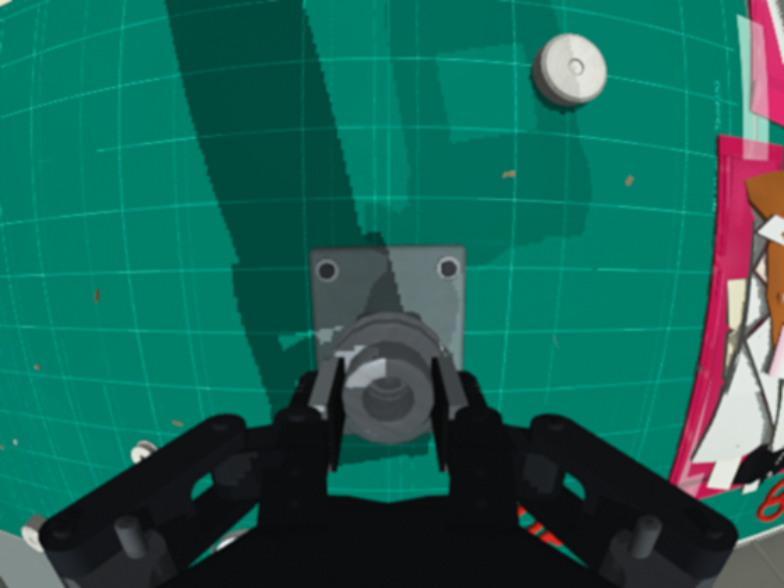

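>>> apply_moves(plan=[[0.015, -0.0005, 0.0005, 0.002, 0], [0.015, -0.001, 0.0005, 0.004, 0], [0.015, -0.001, 0.0005, 0.006, 0], [0.015, -0.001, 0.0005, 0.008, 0], [0.015, -0.0015, 0.0005, 0.01, 0], [0.015, -0.0015, 0.0005, 0.01, 0]], newtons=20)

```text
t: 21.5
tool_pos: [0.5355, 0.1901, 0.3417]
tool_rot: [0.0, -3.141, 0.001]
contact_force: [-2.3, -1.2, 3.1]
opening: 0.0293
grip_force: 22.3
```

```bash
python3 g.py
```

```text
[0.5355 0.1901 0.3417] [-2.3143 -1.2149  3.0537] [-0.3219  0.367  -0.0077] 0.029255881276483514 22.34235243871808
top plane: slope x 0.356 (want -0.577) y 0.071, z0 0.1603 n 944/3988 xrange -0.013915287286406513 0.015348196109340604
```

>>> apply_moves(plan=[[0.015, 0, 0, 0.0017, 0], [0.015, -0.0005, 0, 0.0034, 0], [0.015, -0.001, 0, 0.005, 0], [0.015, -0.002, 0, 0.0067, 0], [0.015, -0.002, 0, 0.0067, 0]], newtons=20)

```text
t: 21.97
tool_pos: [0.5372, 0.1901, 0.3376]
tool_rot: [0.001, -3.14, 0.002]
contact_force: [-11.9, -4.5, 16.9]
opening: 0.0292
grip_force: 26.7
```

```bash
sed -i 's/abs(T\[:,0\])<.022)&(abs(T\[:,1\])<.012)/np.hypot(T[:,0],T[:,1])<.014)\&(abs(T[:,2]-.158)<.011)/' g.py; python3 g.py
```

```text
[0.5372 0.1901 0.3376] [-11.9276  -4.5412  16.8836] [-0.7009  1.8108  0.0186] 0.029199057875695707 26.73645460206899
top plane: slope x 0.085 (want -0.577) y 0.007, z0 0.1567 n 1802/2534 xrange -0.013300091401818837 0.013999852957917495
```

>>> apply_moves(plan=[[0.015, 0.001, 0, -0.001, 0], [0.06, 0.001, 0, -0.001, 0], [0.06, 0.001, 0, -0.001, 0], [0.06, 0.001, 0, -0.001, 0], [0.06, 0.001, 0, -0.001, 0], [0.06, 0.001, 0, -0.03, 0], [0.06, 0.01, 0, -0.05, 0], [0.06, 0.015, 0, -0.05, 0], [0.06, 0.015, 0, -0.05, 0]])

```text
t: 22.77
tool_pos: [0.5222, 0.1904, 0.3856]
tool_rot: [-0.001, 3.139, 0.001]
contact_force: [-0.6, -0.7, -0.7]
opening: 0.06
grip_force: 0.0
```

```bash
python3 v.py w8.png
```

```text
[0.5222 0.1904 0.3856] 22.7667
r 0.007 0.0135 h peaks [(np.float64(0.051), 552), (np.float64(0.053), 361), (np.float64(0.049), 44), (np.float64(0.035), 33)]
r 0.0135 0.0165 h peaks [(np.float64(0.051), 177), (np.float64(0.035), 157), (np.float64(0.037), 132), (np.float64(0.053), 85)]
r 0.018 0.0205 h peaks [(np.float64(0.035), 268), (np.float64(0.037), 163), (np.float64(0.029), 87), (np.float64(0.031), 61)]
r 0.0225 0.026 h peaks [(np.float64(0.029), 373), (np.float64(0.031), 174), (np.float64(-0.007), 95), (np.float64(-0.005), 77)]
top plane tilt n,y,h [0.0023 0.0123 0.0517] 1196
```

View pics/w8.png

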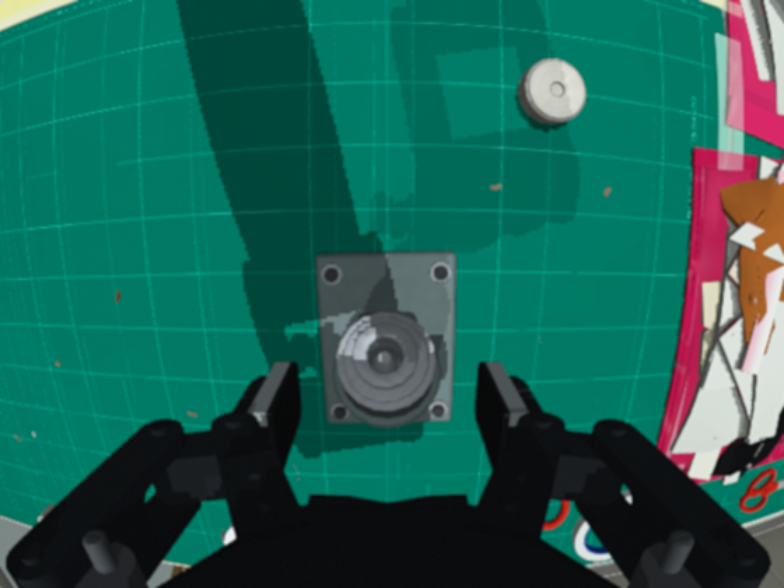

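The picture shows all three parts stacked concentrically on the spindle at about (385, 360). The measured top faces are at 21.8, 29.8 and 51.7 mm (22, 30 and 52 expected), flat, and the gripper is clear of them.

```bash
python3 -c "
from station import ctrl; print(ctrl.finish_job())"
```

```text
the job is handed in; nothing more can be done
None
```

The spacer, the washer and the flanged bushing are threaded on the spindle in that order, each measured flat and fully home (within about 0.5 mm), released, and the job was handed in at about 23 s.

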